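# Start the tube heater and hold its block hole-up

### The job

Start the tube heater by pressing its keys one at a time, each fully down and let up again: yellow, then blue, then green. Then pick up the aluminium block, turn its blind hole upward and check by feel: push the copper spring pin down a little with the block's closed end (a hole would swallow the pin), keeping the hole up. Lift the block upright well clear of everything, some 15 cm or more above the table, and finish while still holding it there hole-up for the sample tube; leave the other things where they are.

Things in the scene. Friction and masses are not known exactly. Their poses are not given: they have to be found in the camera images.
- key_yellow (a joint): travel in m of the yellow spring key of the heater: 0 up, about 0.006 fully down (about 4 N); springs back when let go
- key_yellow_top (a point): centre of the top face of the yellow key (26 mm across, pressed straight down); the three keys stand in a row on the heater's front deck in any order, centres 70 mm apart
- key_blue (a joint): travel in m of the blue spring key of the heater: 0 up, about 0.006 fully down (about 4 N); springs back when let go
- key_blue_top (a point): centre of the top face of the blue key (26 mm across, pressed straight down); the three keys stand in a row on the heater's front deck in any order, centres 70 mm apart
- key_green (a joint): travel in m of the green spring key of the heater: 0 up, about 0.006 fully down (about 4 N); springs back when let go
- key_green_top (a point): centre of the top face of the green key (26 mm across, pressed straight down); the three keys stand in a row on the heater's front deck in any order, centres 70 mm apart
- heater: white dry-block tube heater, fixed, 230 mm wide (its y); origin under it on the table; front deck (where the keys are) 45 mm high from x = -107 to -23 mm, rear part 80 mm high from x = -25 to 125 mm with a metal plate on top; front faces its -x
- block: loose bare-aluminium tube block, a square bar 36 x 36 x 64 mm, about 0.14 to 0.26 kg, lying on its side on the rest; origin at the middle of the underside as it lies. Its x axis is the long axis and points out of the end that has the blind round hole (21 mm across, 40 mm deep, centred); the other end (-x) is plain and closed. z is up as it lies
- block_center (a point): middle of the block (18 mm from each long face, 32 mm from each end); axes as the block's
- block_mouth (a point): centre of the block's hole mouth, on its +x end face
- block_closed_end (a point): centre of the block's plain closed end face (-x end)
- rest: fixed black rubber rest under the block, 50 x 26 mm and 20 mm high, long side along its x and narrower than the block, so fingers pass beside it; origin under it on the table
- feeler_tip (a point): top of the upright copper feeler pin, 57 mm above the table, pin 10 mm across and 35 mm long, on a fixed blue base 60 x 60 x 12 mm
- petri_dish: bystander, loose: clear shallow dish, 86 mm across, 14 mm high; origin at its underside
- oil_bottle: bystander, loose: brown glass bottle, 34 mm across, 75 mm high, upright; origin at its underside
- specimen_jar: bystander, loose: white jar with a red cap, 48 mm across, 60 mm high, upright; origin at its underside
- slide_box: bystander, loose: blue flat box, 85 x 100 x 34 mm; origin at its underside
- mug: bystander, loose: white mug, 76 mm across, 85 mm high; origin at its underside
- lens_brush: bystander, loose: small brush lying flat, 160 mm long along its x axis; origin at its underside
- microscope: bystander, fixed: black microscope at the left side, 350 mm tall; origin under it on the table
- feeler_base: fixed blue base of the feeler pin with the pin; origin under it on the table
- feeler (a joint): travel in m of the spring feeler pin: 0 up, 0.012 fully down; it starts to give at about 1.4 N and takes about 3 N at 5 mm. A flat face pushes it down; a hole set over it swallows it and it stays up
There are look-alikes about, which are no part of the job. Leave any turquoise look-alike of the block alone. Several things have the shape of the feeler_base; the one meant has the colours described above.

How it is judged:
On the way, in this order (a step that is already met when the one before it is completed fails the run):
1. the yellow key is pressed down, the others up (value of joint key_yellow above 0.004 m and value of joint each of key_blue, key_green below 0.002 m), for 0.05 s.
2. the blue key is pressed down, the others up (value of joint key_blue above 0.004 m and value of joint each of key_yellow, key_green below 0.002 m), for 0.05 s.
3. the green key is pressed down, the others up (value of joint key_green above 0.004 m and value of joint each of key_yellow, key_blue below 0.002 m), for 0.05 s.
4. all keys are up again, and the block, held hole-up in the fingers, pushes the feeler pin down with its closed end (value of joint feeler above 0.002 m and contact force between block and feeler_base above 0.5 N and angle between block's own x axis and vertical below 0.26 rad and contact force between the fingers and block above 1 N and value of joint each of key_yellow, key_blue, key_green below 0.002 m), for 0.1 s.
At the end, for the whole second after the job is handed in: The block is held still in the fingers, its hole axis within 0.26 rad (15 degrees) of straight up, its lower (closed) end more than 125 mm above the table, touching nothing but the fingers; the keys and the feeler pin are up (angle between block's own x axis and vertical below 0.26 rad and height (world z) of block_closed_end above 0.125 m and contact force between the fingers and block above 1 N and linear speed of block below 0.03 m/s and value of joint feeler below 0.001 m and value of joint each of key_yellow, key_blue, key_green below 0.0015 m and contact force between block and rest below 0.1 N and contact force between block and heater below 0.1 N and contact force between block and feeler_base below 0.1 N and contact force between block and microscope below 0.1 N and contact force between block and petri_dish below 0.1 N and contact force between block and oil_bottle below 0.1 N and contact force between block and specimen_jar below 0.1 N and contact force between block and slide_box below 0.1 N and contact force between block and mug below 0.1 N and contact force between block and lens_brush below 0.1 N); the arm keeps its last pose, push and grip.
It fails at once if two heater keys are down at once (value of joint each of key_yellow, key_blue above 0.003 m or value of joint each of key_blue, key_green above 0.003 m or value of joint each of key_yellow, key_green above 0.003 m).
It fails at once if a bystander is shifted by more than 30 mm or knocked over (distance of any of petri_dish, oil_bottle, specimen_jar, slide_box, mug, lens_brush from where it was at the start of the episode above 0.03 m or angle between any of petri_dish, oil_bottle, specimen_jar, slide_box, mug, lens_brush's own z axis and vertical above 0.5 rad).
It also fails if it takes over 58 s, if anything falls off the work surface, if the arm or the gripper's body presses on something with over 40 N, if the wrist force passes 120 N, or if a joint passes its speed limit or range.

### The arm

A 6-joint arm with a two-finger parallel gripper is mounted at the origin on the work surface. World frame = base frame: x ahead of the robot, y to its left, z up, the work surface at z = 0. Lengths are in m, angles in rad, forces in N, time in s.
With the tool pointing down it reaches from about 0.3 to 0.775 m from the base axis. Payload 14.6 kg.
Tool frame: the origin (TCP) lies midway between the tips of the shut fingers; the grasp point (between the pads) lies ctrl.hold_point_z behind it (ctrl.hold_point_z is the distance from the TCP to the grasp point, in m); z points along the fingers, x is the direction in which the jaws open and shut, and the axes are right-handed (so a half turn about z gives the same grasp; the last joint's range is limited). The gripper opens to 94 mm and grips with 3 to 60 N. Pads are 16 mm wide; open, the fingers measure 119 mm over their backs; the gripper's body (75 mm by 177 mm) begins 78 mm behind the grasp point.
Start: joints at [1.236, 0.3, 1.521, -0, 1.321, -0.067], TCP at [0.146, 0.53, 0.205] pointing down, gripper open.
Joint ranges: [-3.03, 3.03], [-0.79, 2.21], [0.23, 2.52], [-1.04, 4.18], [0, 3.07], [-2.55, 2.55]. Speed limits (rad/s): [2.22, 2.22, 2.57, 3.14, 3.14, 3.14].

### API

Orientations are given as [roll, pitch, yaw] about the fixed x, y, z axes, in that order (R = Rz(yaw) Ry(pitch) Rx(roll)).
In Python, from station import ctrl gives the robot as it stands. The module is installed in compiled form; this text tells all that it offers.
- The arm moves only by the tool play_rows, never from a script. Its argument "series" is a list of rows, each a list of 7 numbers: the turn, a rotation vector about the tool's x, y, z in degrees, then the shift along the tool's x, y, z in cm, then the finger opening in cm, from 0 to 9.4. A call has 1 to 5 rows; each row shifts and turns the commanded pose from where the row before left it, along the tool's axes as they then stand; what a row does not reach is not made up. A row lasts 1/10 s, in which the tool goes at most 50 mm and 8.59 degrees, less where a joint would pass 70% of its speed; a pose out of reach is approached as far as the arm can. A call with a gripper value outside its range is refused whole. The fingers move at their own pace and stop on an object; "squeeze" is the grip in N (left out, the last holds). Time passes only in rows, so rows that do not move let the fingers close. It gives the time, the measured TCP pose, the force and the opening at its end, in the units of the state.
- ctrl.get_obs(): the state, without advancing time (a new reading comes with each control period).
- ctrl.camera(name): name is "scene" or "top" or "wrist"; returns the picture (420x560x3 uint8, red, green, blue); there is no depth.
- ctrl.camera_params(name): a dict with "fx", "fy", "cx", "cy" (pixels), "pose" (4x4, takes a point from camera to world coordinates). Camera axes: x right, y down, z forward; pixel columns grow to the right and rows downward; lengths in m; the calibration is good to about 2 mm. A picture is of the moment at which its call begins: read the wrist's pose just before it. camera_params takes no time and is no camera call; for the wrist camera it gives the pose at the moment of the call.
- ctrl.hand_in(): hands the job in, once; it reports no verdict.
The state is a dict: "time_s": time; "qpos": joint angles; "joint_vel": joint speeds; "tau": joint torques, N m; "ee_pos": TCP position; "eef_rot": TCP orientation; "force": force on the tool from outside, world axes, zero at the start; "moment": the same for the moment, N m; "grip_width": finger opening in m.
Only numpy, scipy, OpenCV 4.12 (cv2) and the standard library are available. Lean on these libraries where they do the work, as an engineer would, in place of code of your own. Each camera call takes 0.05 s, during which the arm holds its last target. There are 200 camera calls.

## Working session

There is one attempt and no reset: what is moved stays moved. The work goes in short steps, Python scripts to look and compute and a tool call to move; the robot and the scene stay as the last step left them, time stands still between calls to the robot, and variables do not carry over. Pictures are saved under pics/ and viewed, about 8 in all and at most 12, crops included, and the job is handed in when it is done.

Besides the shell and the picture viewer there is one more tool, called after "Emit:" by a JSON object that holds its "op" and its "data". play_rows: Moves the arm, as the interface text tells. Its arguments: {"type":"object","properties":{"series":{"type":"array"},"squeeze":{"type":"number"}},"required":["series"]}

```bash
mkdir -p pics; python3 - <<'E'
from station import ctrl
import cv2,numpy as np
for n in ("scene","top"):
    im=ctrl.camera(n); cv2.imwrite(f"pics/{n}0.png",im[:,:,::-1])
    p=ctrl.camera_params(n); print(n,p["fx"],p["fy"],p["cx"],p["cy"]);print(np.round(p["pose"],4))
print(ctrl.get_obs(),ctrl.hold_point_z)
E
```

```text
scene 448.34509507947035 448.34509507947035 281.6930795648209 212.61795602172023
[[ 0.3605  0.6761 -0.6426  1.3186]
 [ 0.9326 -0.2754  0.2333 -0.2261]
 [-0.0193 -0.6834 -0.7298  0.9403]
 [ 0.      0.      0.      1.    ]]
top 511.79161809893236 511.79161809893236 277.9426364865956 216.1809243457327
[[ 0.0101 -0.9864  0.164   0.2577]
 [-0.9999 -0.012  -0.0108  0.0852]
 [ 0.0127 -0.1639 -0.9864  1.7396]
 [ 0.      0.      0.      1.    ]]
{'time_s': 0.1, 'qpos': array([ 1.23639896e+00,  3.00405082e-01,  1.52151055e+00, -1.88358002e-05,
        1.32069163e+00, -6.65745310e-02]), 'joint_vel': array([ 8.15339136e-05, -1.37818571e-03, -2.97991242e-03, -5.32842899e-04,
       -5.72910698e-04, -3.60804316e-06]), 'tau': array([ 1.27501189e-03, -5.32636642e+01, -3.53288519e+01,  7.09975557e-02,
        2.35109363e-02, -8.42828194e-05]), 'ee_pos': array([0.14546616, 0.53017553, 0.20495238]), 'eef_rot': array([-3.14154336e+00,  1.01357441e-03,  1.30297819e+00]), 'force': array([-0.06735965, -0.50314328, -0.09020201]), 'moment': array([-0.01921655, -0.01017404,  0.0304411 ]), 'grip_width': 0.0938271298204943} 0.0188
```

View pics/scene0.png

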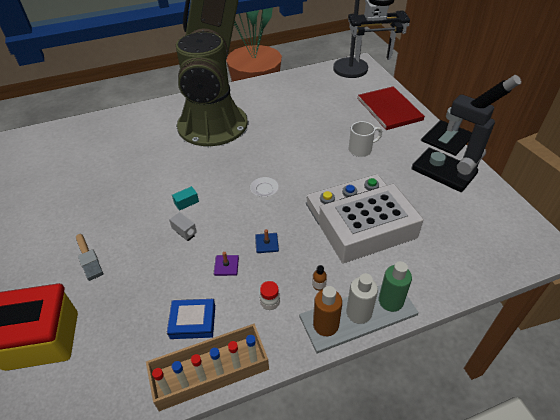

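View pics/top0.png

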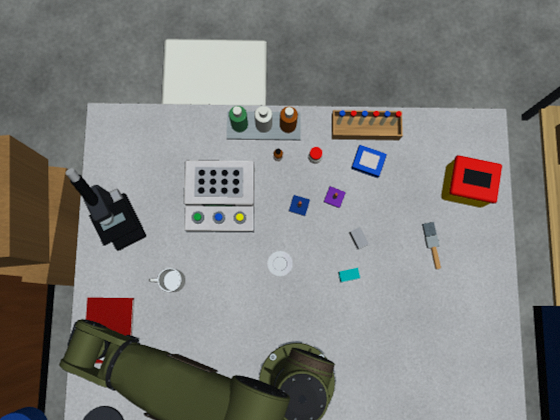

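Scene shows: block candidates are grey (top 359,238; scene 183,225) and turquoise (top 349,275), so grey. Feeler candidates are blue with copper (top 299,205; scene 267,241) and purple (top 335,197), so blue. Keys in top, row 217: green 198, blue 218, yellow 240. One close crop to check the choice.

```bash
cat > h.py <<'E'
import cv2,numpy as np
from station import ctrl
def ray(n,u,v,P=None):
    p=P or ctrl.camera_params(n); T=np.array(p["pose"])
    d=T[:3,:3]@np.array([(u-p["cx"])/p["fx"],(v-p["cy"])/p["fy"],1]); return T[:3,3],d/np.linalg.norm(d)
def plane(n,u,v,z,P=None):
    o,d=ray(n,u,v,P); return o+d*(z-o[2])/d[2]
def proj(n,X,P=None):
    p=P or ctrl.camera_params(n); T=np.array(p["pose"]); c=T[:3,:3].T@(np.array(X)-T[:3,3])
    return np.array([p["fx"]*c[0]/c[2]+p["cx"],p["fy"]*c[1]/c[2]+p["cy"]])
def blob(im,lo,hi,roi):
    x0,y0,x1,y1=roi; h=cv2.cvtColor(im[y0:y1,x0:x1],cv2.COLOR_BGR2HSV)
    m=cv2.inRange(h,np.array(lo),np.array(hi)); n,l,s,c=cv2.connectedComponentsWithStats(m)
    i=1+np.argmax(s[1:,4]); return c[i]+[x0,y0],s[i,4],cv2.minAreaRect(np.argwhere(l==i)[:,::-1].astype(np.float32)+[[x0,y0]] if 0 else (np.argwhere(l==i)[:,::-1]+np.array([x0,y0])).astype(np.float32))
E
python3 - <<'E'
from h import *
s=cv2.imread("pics/scene0.png");t=cv2.imread("pics/top0.png")
K=dict(yellow=([22,120,80],[35,255,255]),blue=([105,120,50],[125,255,255]),green=([45,100,40],[80,255,255]))
for k,(lo,hi) in K.items():
    for n,im,roi in(("scene",s,(305,170,400,212)),("top",t,(185,208,256,230))):
        c,a,_=blob(im,lo,hi,roi); print(k,n,c.round(1),a,plane(n,*c,0.057).round(4))
for n,im,roi in(("scene",s,(250,222,285,255)),("top",t,(285,190,312,218))):
    c,a,r=blob(im,*K["blue"],roi); print("base",n,c.round(1),a,r,plane(n,*c,0.012).round(4))
c,a,r=blob(t,[0,0,60],[180,60,150],(340,222,375,252));print("block top",c,a,r)
a=cv2.resize(s[180:250,155:225],(600,600),interpolation=3)[:300*2]
b=cv2.resize(t[218:262,335:379],(600,600),interpolation=3)
cv2.imwrite("pics/crop1.png",cv2.resize(np.hstack([a,b]),(800,400)))
E
```

```text
yellow scene [327.  195.1] 66 [0.5259 0.1979 0.057 ]
yellow top [239.4 216.7] 49 [0.5342 0.1949 0.057 ]
blue scene [349.8 188.4] 62 [0.526  0.2687 0.057 ]
blue top [218.3 216.5] 50 [0.5339 0.2653 0.057 ]
green scene [371.8 181.8] 59 [0.5256 0.3394 0.057 ]
green top [197.  216.4] 50 [0.5335 0.3358 0.057 ]
base scene [266.7 243. ] 352 ((266.6205749511719, 242.567626953125), (18.56055450439453, 21.858503341674805), 85.60128784179688) [ 0.5897 -0.0064  0.012 ]
base top [298.9 205. ] 256 ((298.9339599609375, 204.98114013671875), (16.62062644958496, 16.483266830444336), 15.945395469665527) [ 0.5847 -0.0055  0.012 ]
block top [353.91489362 240.68085106] 47 ((353.7000427246094, 240.40003967285156), (19.230182647705078, 2.683281421661377), 63.43495178222656)
```

View pics/crop1.png

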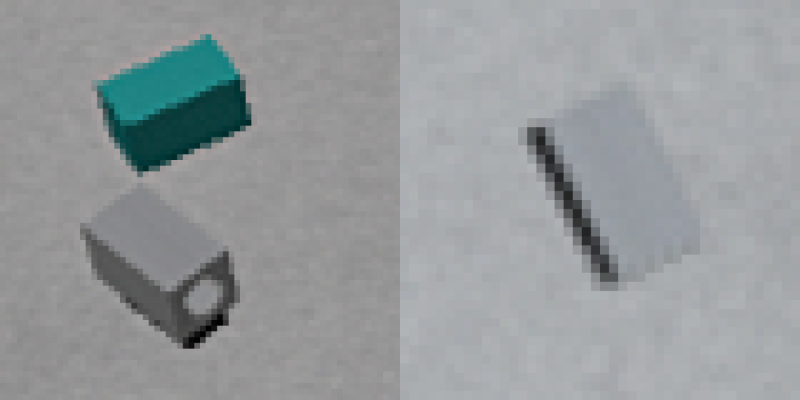

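The crop confirms the bare grey block with its hole at the lower-right end in the scene view; turquoise is the decoy. Next: block geometry and key heights.

```bash
python3 - <<'E'
from h import *
def tri(a,b):
    (o,d),(p,e)=ray("scene",*a),ray("top",*b)
    s=np.linalg.lstsq(np.c_[d,-e],p-o,rcond=None)[0]; A,B=o+d*s[0],p+e*s[1]; return ((A+B)/2).round(4),np.linalg.norm(A-B).round(4)
for k,a,b in(("y",(327,195.1),(239.4,216.7)),("b",(349.8,188.4),(218.3,216.5)),("g",(371.8,181.8),(197,216.4))): print(k,tri(a,b))
C=np.array([(143,185),(82,230),(175,293),(230,250)])/5.714+[154.6,179.6]
P=np.array([plane("scene",*c,0.056) for c in C]);print(P.round(4),P.mean(0).round(4))
h=(P[2]+P[3]-P[0]-P[1])/2;print("h len",np.linalg.norm(h),"ang",np.degrees(np.arctan2(h[1],h[0])))
D=np.array([(550,115),(625,85),(700,245),(625,280)],float);D[:,0]-=400;D=D/(400/44)+[334.6,217.6]
Q=np.array([plane("top",*c,0.056) for c in D]);print(Q.round(4),Q.mean(0))
t=cv2.imread("pics/top0.png");s=cv2.imread("pics/scene0.png")
for n,im,roi in(("scene",s,(255,225,280,250)),("top",t,(290,195,310,215))):
    c,a,r=blob(im,[0,60,40],[22,255,255],roi);print("pin",n,c,a,r)
E
```

```text
y (array([0.5329, 0.1943, 0.0645]), np.float64(0.0004))
b (array([0.5328, 0.2644, 0.0646]), np.float64(0.0002))
g (array([0.5322, 0.3347, 0.0645]), np.float64(0.0001))
[[ 0.4328 -0.1999  0.056 ]
 [ 0.4507 -0.2328  0.056 ]
 [ 0.5057 -0.2009  0.056 ]
 [ 0.4893 -0.1712  0.056 ]] [ 0.4696 -0.2012  0.056 ]
h len 0.06348128923226737 ang 28.562054983255113
[[ 0.4932 -0.1771  0.056 ]
 [ 0.5046 -0.2048  0.056 ]
 [ 0.446  -0.2312  0.056 ]
 [ 0.4329 -0.2036  0.056 ]] [ 0.46916844 -0.20419552  0.056     ]
pin scene [265.86842105 234.10526316] 38 ((265.8231201171875, 234.08462524414062), (10.294883728027344, 3.348937749862671), 82.87498474121094)
pin top [299.33333333 203.55555556] 9 ((299.0, 203.5), (3.0, 2.0), 90.0)
```

Emit:
{"op": "play_rows", "data": {"series": [[0,0,8.3,0,0,0,0],[0,0,8.3,0,0,0,0],[0,0,8.3,0,0,0,0],[0,0,8.3,0,0,0,0],[0,0,8.3,0,0,0,0]], "squeeze": 20}}

```text
time_s: 0.6
ee_pos: [0.1455, 0.5302, 0.2051]
eef_rot: [3.141, 0.001, 0.573]
force: [0.5, 0.7, 0.8]
grip_width: 0.0575
```

Emit:
{"op": "play_rows", "data": {"series": [[0,0,8.3,0,0,0,0],[0,0,8.3,0,0,0,0],[0,0,8.3,0,0,0,0],[0,0,8.3,0,0,0,0],[0,0,0,0,0,0,0]]}}

```text
time_s: 1.1
ee_pos: [0.1455, 0.5303, 0.2052]
eef_rot: [3.141, 0.0, -0.003]
force: [-0.5, -0.7, -0.2]
grip_width: 0.0173
```

Emit:
{"op": "play_rows", "data": {"series": [[0,0,0,3,2.6,0,0],[0,0,0,3,2.6,0,0],[0,0,0,3,2.6,0,0],[0,0,0,3,2.6,0,0],[0,0,0,3,2.6,0,0]]}}

```text
time_s: 1.6
ee_pos: [0.2963, 0.399, 0.2054]
eef_rot: [3.141, 0.0, 0.005]
force: [-0.5, 0.1, 0.5]
grip_width: 0.0005
```

Emit:
{"op": "play_rows", "data": {"series": [[0,0,0,3,2.6,0,0],[0,0,0,3,2.6,0,0],[0,0,0,3,2.6,0,0],[0,0,0,3,2.6,0,0],[0,0,0,3,2.6,0,0]]}}

```text
time_s: 2.1
ee_pos: [0.4463, 0.2688, 0.2054]
eef_rot: [3.142, 0.0, 0.004]
force: [0.5, 0.7, -0.5]
grip_width: 0.0006
```

Emit:
{"op": "play_rows", "data": {"series": [[0,0,0,3,2.5,2.5,0],[0,0,0,3,2.5,2.5,0],[0,0,0,2.5,2.5,2.5,0],[0,0,0,0,0,0,0],[0,0,0,0,0,0,0]]}}

```text
time_s: 2.6
ee_pos: [0.5302, 0.1947, 0.1299]
eef_rot: [3.141, 0.001, 0.001]
force: [-0.3, 1.1, -0.1]
grip_width: 0.0006
```

Emit:
{"op": "play_rows", "data": {"series": [[0,0,0,0.3,0,3,0],[0,0,0,0,0,3,0],[0,0,0,0,0,0.4,0],[0,0,0,0,0,0.3,0],[0,0,0,0,0,0,0]]}}

```text
time_s: 3.1
ee_pos: [0.5336, 0.1958, 0.065]
eef_rot: [-3.141, -0.002, 0.001]
force: [-1.4, 0.5, 3.0]
grip_width: 0.0002
```

Emit:
{"op": "play_rows", "data": {"series": [[0,0,0,0,0,0.3,0],[0,0,0,0,0,0,0]]}}

```text
time_s: 3.3
ee_pos: [0.5339, 0.1956, 0.0615]
eef_rot: [-3.141, -0.002, -0.0]
force: [-0.2, 3.6, 4.2]
grip_width: 0.0006
```

Emit:
{"op": "play_rows", "data": {"series": [[0,0,0,0,0,0.3,0],[0,0,0,0,0,0,0]]}}

```text
time_s: 3.5
ee_pos: [0.5342, 0.1957, 0.0607]
eef_rot: [-3.14, -0.003, -0.0]
force: [-11.7, 0.3, 29.1]
grip_width: 0.0007
```

Emit:
{"op": "play_rows", "data": {"series": [[0,0,0,0,0,-2,0],[0,0,0,0,0,-2,0],[0,0,0,0,-3.5,0,0],[0,0,0,0,-3.5,0,0],[0,0,0,0,0,0,0]]}}

```text
time_s: 4.0
ee_pos: [0.5331, 0.268, 0.0977]
eef_rot: [-3.141, -0.001, 0.002]
force: [0.0, -0.3, 0.7]
grip_width: 0.0006
```

Emit:
{"op": "play_rows", "data": {"series": [[0,0,0,0,0,2.5,0],[0,0,0,0,0,0.7,0],[0,0,0,0,0,0.4,0],[0,0,0,0,0,0.3,0],[0,0,0,0,0,0,0]]}}

```text
time_s: 4.5
ee_pos: [0.5331, 0.2647, 0.0609]
eef_rot: [3.141, 0.001, -0.001]
force: [-14.1, -4.1, 21.0]
grip_width: 0.0005
```

Emit:
{"op": "play_rows", "data": {"series": [[0,0,0,0,0,0,0],[0,0,0,0,0,-2,0],[0,0,0,0,0,-2,0],[0,0,0,0,-3.5,0,0],[0,0,0,0,-3.5,0,0]]}}

```text
time_s: 5.0
ee_pos: [0.5344, 0.3352, 0.1003]
eef_rot: [-3.141, -0.002, -0.003]
force: [-0.5, 0.7, 0.3]
grip_width: 0.0007
```

Emit:
{"op": "play_rows", "data": {"series": [[0,0,0,0,0,0,0],[0,0,0,0,0,2.7,0],[0,0,0,0,0,0.7,0],[0,0,0,0,0,0.3,0],[0,0,0,0,0,0.3,0]]}}

```text
time_s: 5.5
ee_pos: [0.5335, 0.3345, 0.0606]
eef_rot: [3.141, 0.0, -0.001]
force: [-16.6, -9.5, 34.2]
grip_width: 0.0004
```

Emit:
{"op": "play_rows", "data": {"series": [[0,0,0,0,0,0,0],[0,0,0,0,0,0,0]]}}

```text
time_s: 5.7
ee_pos: [0.5334, 0.3345, 0.061]
eef_rot: [3.141, 0.0, -0.001]
force: [-11.5, -5.4, 17.4]
grip_width: 0.0004
```

Emit:
{"op": "play_rows", "data": {"series": [[0,0,0,0,0,-2,0],[0,0,0,0,0,-4,0],[0,0,0,0,0,-4,0],[0,0,0,0,0,-4,0],[0,0,0,0,0,0,0]]}}

```text
time_s: 6.2
ee_pos: [0.5353, 0.3355, 0.2058]
eef_rot: [-3.137, -0.009, -0.001]
force: [0.4, -0.1, 0.1]
grip_width: 0.0005
```

Emit:
{"op": "play_rows", "data": {"series": [[0,0,0,-0.5,4.5,0,9.4],[0,0,0,-0.5,4.5,0,9.4],[0,0,0,-0.6,4.5,0,9.4],[0,0,0,-0.6,4.5,0,9.4],[0,0,0,-0.6,4.5,0,9.4]]}}

```text
time_s: 6.7
ee_pos: [0.5046, 0.108, 0.1988]
eef_rot: [3.141, -0.001, -0.001]
force: [0.7, 0.3, 0.0]
grip_width: 0.0369
```

Emit:
{"op": "play_rows", "data": {"series": [[0,0,0,-0.5,4.5,0,9.4],[0,0,0,-0.5,4.5,0,9.4],[0,0,0,-0.6,4.5,0,9.4],[0,0,0,-0.6,4.5,0,9.4],[0,0,0,-0.6,4.5,0,9.4]]}}

```text
time_s: 7.2
ee_pos: [0.4763, -0.117, 0.1989]
eef_rot: [3.141, -0.001, -0.001]
force: [0.6, 0.2, -0.1]
grip_width: 0.0772
```

Emit:
{"op": "play_rows", "data": {"series": [[0,0,0,-0.5,4.5,0,9.4],[0,0,0,-0.5,4.3,0,9.4],[0,0,7.75,0,0,0,9.4],[0,0,7.75,0,0,0,9.4],[0,0,7.75,0,0,0,9.4]]}}

```text
time_s: 7.7
ee_pos: [0.4665, -0.2036, 0.1987]
eef_rot: [3.141, -0.0, -0.413]
force: [0.8, 0.6, 0.1]
grip_width: 0.0939
```

Emit:
{"op": "play_rows", "data": {"series": [[0,0,7.75,0,0,0,9.4],[0,0,7.75,0,0,0,9.4],[0,0,7.75,0,0,0,9.4],[0,0,7.75,0,0,0,9.4],[0,0,7.75,0,0,0,9.4]]}}

```text
time_s: 8.2
ee_pos: [0.4667, -0.2032, 0.1988]
eef_rot: [-3.142, -0.001, -1.089]
force: [0.8, -0.3, -0.1]
grip_width: 0.094
```

Emit:
{"op": "play_rows", "data": {"series": [[0,0,0,0,0,0,9.4],[0,0,0,0,0,0,9.4]]}}

```text
time_s: 8.4
ee_pos: [0.4668, -0.203, 0.1986]
eef_rot: [-3.142, -0.0, -1.079]
force: [0.7, -0.6, 0.1]
grip_width: 0.0937
```

```bash
python3 - <<'E'
from h import *
import json
p=ctrl.camera_params("wrist");im=ctrl.camera("wrist")[:,:,::-1];cv2.imwrite("pics/w1.png",im)
json.dump({k:np.array(v).tolist() for k,v in p.items()},open("w1.json","w"))
o=ctrl.get_obs();print(o["ee_pos"],o["eef_rot"],o["qpos"].round(3));print(proj("wrist",[.4695,-.2025,.056],p), np.array(p["pose"]).round(3))
E
```

```text
[ 0.46685144 -0.20302128  0.19859991] [-3.14149864e+00 -2.00283452e-04 -1.07930985e+00] [-0.482  0.215  1.645 -0.     1.282  0.597]
[276.46870977 197.19914884] [[ 0.472 -0.856 -0.21   0.528]
 [-0.881 -0.458 -0.114 -0.17 ]
 [ 0.001  0.239 -0.971  0.378]
 [ 0.     0.     0.     1.   ]]
```

View pics/w1.png

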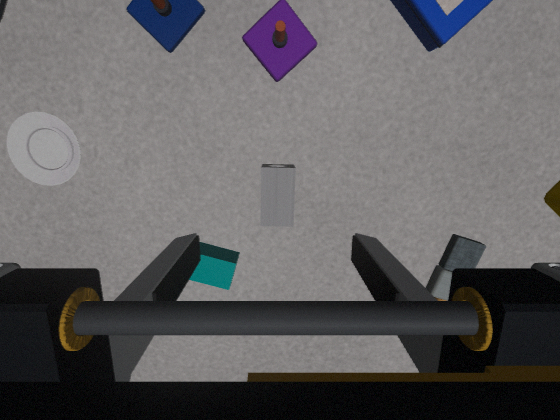

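Wrist view: the grey block is centred at (278,196) and edges run vertical, hole end up at (279,165), matching the prediction (276,197). Now I tilt the tool and use that to identify the wrist kinematics.

Emit:
{"op": "play_rows", "data": {"series": [[-7.5,0,0,0,0,0,9.4],[-7.5,0,0,0,0,0,9.4],[-7.5,0,0,0,0,0,9.4],[-7.5,0,0,0,0,0,9.4],[0,0,0,0,0,0,9.4]]}}

```text
time_s: 8.95
ee_pos: [0.4675, -0.2018, 0.1966]
eef_rot: [2.612, 0.004, -1.078]
force: [-0.6, 0.7, -0.2]
grip_width: 0.0939
```

```bash
cat > ik.py <<'E'
import numpy as np
from scipy.spatial.transform import Rotation as R
from scipy.optimize import least_squares
L1,L2=.4397,.4333
def fk(q,H,d):
    s=q[1]+q[2]
    r=L1*np.sin(q[1])+L2*np.sin(s); z=H+L1*np.cos(q[1])+L2*np.cos(s)
    M=R.from_euler("ZYZYZ",[q[0],s,q[3],q[4],q[5]+np.pi])
    p=np.array([r*np.cos(q[0]),r*np.sin(q[0]),z])+d*M.as_matrix()[:,2]; return p,M
E
python3 - <<'E'
from ik import *
from station import ctrl
o=ctrl.get_obs();q=o["qpos"];print(q.round(3),o["ee_pos"],o["eef_rot"])
M0=R.from_euler("xyz",o["eef_rot"])
f=lambda d:fk(q,d-.1073,d)[0]-o["ee_pos"]
s=least_squares(lambda x:f(x[0]),[.25]);d=s.x[0];print("d",d,s.fun, "rot err",(fk(q,0,0)[1].inv()*M0).magnitude())
H=d-.1073
lo=[-3.03,-.79,.23,-1.04,0,-2.55];hi=[3.03,2.21,2.52,4.18,3.07,2.55]
def ik(p,M,q0):
    g=lambda x:np.r_[(fk(x,H,d)[0]-p)*5,(fk(x,H,d)[1].inv()*M).as_rotvec()]
    s=least_squares(g,np.clip(q0,np.array(lo)+1e-3,np.array(hi)-1e-3),bounds=(lo,hi));return s.x,np.abs(s.fun).max()
def pose(az,tilt,c): # tool z = down*cos + (-h)*sin ; x=(sin az,-cos az)
    h=np.array([np.cos(az),np.sin(az),0]);x=np.array([np.sin(az),-np.cos(az),0]);zt=np.array([0,0,-1])*np.cos(tilt)-h*np.sin(tilt)
    M=R.from_matrix(np.c_[x,np.cross(zt,x),zt]);return np.array(c)+.0188*zt,M
for T in(30,37,45,52,60):
    t=np.radians(T);a=np.radians(28)
    p,M=pose(a,t,[.4695,-.2025,.038]);qq,e=ik(p,M,q);print(T,"grasp",qq.round(2),round(e,4))
    for A in(0,15,28,45):
        p,M=pose(np.radians(A),t-np.pi/2,[.586,-.006,.086])
        best=min((ik(p,M,[0,.3,1.9,q4,.5,1.5]) for q4 in(0,.8,1.6)),key=lambda b:b[1]);print("   feel",A,best[0].round(2),round(best[1],4))
E
```

```text
[-0.291  0.458  1.412 -0.363  1.66   0.826] [ 0.46748092 -0.20179698  0.19661085] [ 2.61235687  0.00378811 -1.07835113]Traceback (most recent call last):
  File "<stdin>", line 6, in <module>
    return func(*args, **kwargs)
    vector_fun = VectorFunction(
        fun_wrapped,
    ...<6 lines>...
        workers=workers
    )
    self._update_fun()
    ~~~~~~~~~~~~~~~~^^
    self.f = self.fun_wrapped(xp_copy(self.x))
             ~~~~~~~~~~~~~~~~^^^^^^^^^^^^^^^^^
    return np.atleast_1d(self.fun(x))
                         ~~~~~~~~^^^
    return self.f(x, *self.args, **self.kwargs)
           ~~~~~~^^^^^^^^^^^^^^^^^^^^^^^^^^^^^^
  File "<stdin>", line 6, in <lambda>
  File "<stdin>", line 5, in <lambda>
  File "ik.py", line 8, in fk
    M=R.from_euler("ZYZYZ",[q[0],s,q[3],q[4],q[5]+np.pi])
  File "scipy/spatial/transform/_rotation.pyx", line 1413, in scipy.spatial.transform._rotation.Rotation.from_euler
ValueError: Expected axis specification to be a non-empty string of upto 3 characters, got ZYZYZ
```

```bash
sed -i 's/M=R.from_euler("ZYZYZ",\[q\[0\],s,q\[3\],q\[4\],q\[5\]+np.pi\])/M=R.from_euler("ZYZ",[q[0],s,q[3]])*R.from_euler("YZ",[q[4],q[5]+np.pi])/' ik.py
cat >> ik.py <<'E'
lo=[-3.03,-.79,.23,-1.04,0,-2.55];hi=[3.03,2.21,2.52,4.18,3.07,2.55]
def ik(p,M,q0,H,d):
    g=lambda x:np.r_[(fk(x,H,d)[0]-p)*5,(fk(x,H,d)[1].inv()*M).as_rotvec()]
    s=least_squares(g,np.clip(q0,np.array(lo)+1e-3,np.array(hi)-1e-3),bounds=(lo,hi));return s.x,np.abs(s.fun).max()
def pose(az,tilt,c): # hole azimuth; tool z = down*cos + (-h)*sin
    h=np.array([np.cos(az),np.sin(az),0]);x=np.array([np.sin(az),-np.cos(az),0]);zt=np.array([0,0,-1])*np.cos(tilt)-h*np.sin(tilt)
    M=R.from_matrix(np.c_[x,np.cross(zt,x),zt]);return np.array(c)+.0188*zt,M
E
python3 - <<'E'
from ik import *
from station import ctrl
o=ctrl.get_obs();q=o["qpos"]
M0=R.from_euler("xyz",o["eef_rot"])
s=least_squares(lambda x:fk(q,x[0]-.1073,x[0])[0]-o["ee_pos"],[.25]);d=s.x[0];print("d",d,s.fun,"rot err",(fk(q,0,0)[1].inv()*M0).magnitude())
H=d-.1073
for T in(30,37,45,52,60):
    t=np.radians(T);a=np.radians(28)
    p,M=pose(a,t,[.4695,-.2025,.038]);qq,e=ik(p,M,q,H,d);print(T,"grasp",qq.round(2),round(e,4))
    for A in(0,15,28,45):
        p,M=pose(np.radians(A),t-np.pi/2,[.586,-.006,.086])
        b=min((ik(p,M,[0,.3,1.9,q4,.5,1.5],H,d) for q4 in(0,.8,1.6)),key=lambda b:b[1]);print("   feel",A,b[0].round(2),round(b[1],4))
E
```

```text
d 0.23072238738183848 [ 0.01247816 -0.02719487 -0.00615656] rot err 6.474028916735482e-16
30 grasp [-0.26  0.59  1.65 -0.36  1.32  0.98] 0.0
   feel 0 [-0.01  0.33  2.17  3.11  0.41 -1.55] 0.0
   feel 15 [-0.13  0.35  2.14  2.36  0.49 -1.06] 0.0
   feel 28 [-0.21  0.38  2.09  1.92  0.64 -0.83] 0.0
   feel 45 [-0.29  0.45  1.97  1.55  0.87 -0.71] 0.0
37 grasp [-0.24  0.63  1.61 -0.42  1.42  1.02] 0.0
   feel 0 [-0.01  0.31  2.12  3.09  0.22 -1.53] 0.0
   feel 15 [-0.12  0.33  2.1   2.08  0.34 -0.77] 0.0
   feel 28 [-0.19  0.36  2.05  1.68  0.53 -0.58] 0.0
   feel 45 [-0.26  0.42  1.95  1.38  0.78 -0.54] 0.0
45 grasp [-0.22  0.69  1.56 -0.48  1.54  1.04] 0.0
   feel 0 [-0.01  0.3   2.06  1.88  0.01 -0.32] 0.0
   feel 15 [-0.1   0.32  2.04  1.43  0.26 -0.12] 0.0
   feel 28 [-0.17  0.35  1.99  1.3   0.46 -0.2 ] 0.0
   feel 45 [-0.23  0.4   1.91  1.15  0.72 -0.31] 0.0
52 grasp [-0.2   0.74  1.53 -0.52  1.64  1.06] 0.0
   feel 0 [-0.01  0.31  1.99  0.05  0.18  1.51] 0.0
   feel 15 [-0.09  0.32  1.98  0.8   0.3   0.52] 0.0
   feel 28 [-0.14  0.34  1.94  0.93  0.47  0.17] 0.0
   feel 45 [-0.2   0.4   1.87  0.92  0.7  -0.09] 0.0
60 grasp [-0.18  0.8   1.49 -0.58  1.75  1.07] 0.0
   feel 0 [-0.01  0.33  1.92  0.02  0.37  1.54] 0.0
   feel 15 [-0.07  0.34  1.9   0.4   0.43  0.92] 0.0
   feel 28 [-0.11  0.36  1.87  0.58  0.54  0.52] 0.0
   feel 45 [-0.16  0.4   1.81  0.66  0.72  0.17] 0.0
```

Emit:
{"op": "play_rows", "data": {"series": [[-7.5,0,0,0,0,0,9.4],[-7.5,0,0,0,0,0,9.4],[0,0,0,0,0,0,9.4],[0,0,0,0,0,0,9.4]]}}

```text
time_s: 9.35
ee_pos: [0.467, -0.203, 0.1982]
eef_rot: [2.361, 0.001, -1.082]
force: [0.4, -0.6, 0.7]
grip_width: 0.094
```

```bash
cat > need.py <<'E'
from ik import *
from station import ctrl
import sys
def need(az,tilt,c):
    o=ctrl.get_obs();M0=R.from_euler("xyz",o["eef_rot"]);p,M=pose(np.radians(az),np.radians(tilt),c)
    print("q",o["qpos"].round(3),"ee",o["ee_pos"].round(4),"F",o["force"].round(1))
    print("turn deg",np.degrees((M0.inv()*M).as_rotvec()).round(2),"shift cm (tool now)",(M0.inv().apply(p-o["ee_pos"])*100).round(2))
if __name__=="__main__": a=list(map(float,sys.argv[1:]));need(a[0],a[1],a[2:])
E
python3 need.py 28 45 .4695 -.2025 .038
```

```text
q [-0.234  0.586  1.316 -0.504  1.843  0.863] ee [ 0.467  -0.203   0.1982] F [ 0.4 -0.6  0.7]
turn deg [-0.26  0.05  0.07] shift cm (tool now) [  0.1  -11.44  13.08]
```

Emit:
{"op": "play_rows", "data": {"series": [[0,0,0,0.1,-2.9,0,9.4],[0,0,0,0,-2.9,0,9.4],[0,0,0,0,-2.8,2,9.4],[0,0,0,0,-2.8,2,9.4],[0,0,0,0,0,2,9.4]]}}

```text
time_s: 9.85
ee_pos: [0.5012, -0.1855, 0.0734]
eef_rot: [2.36, 0.002, -1.082]
force: [-0.0, 0.1, 0.1]
grip_width: 0.0939
```

Emit:
{"op": "play_rows", "data": {"series": [[0,0,0,0,0,2,9.4],[0,0,0,0,0,2,9.4],[0,0,0,0,0,1,9.4],[0,0,0,0,0,0,9.4],[0,0,0,0,0,0,9.4]]}}

```text
time_s: 10.35
ee_pos: [0.4707, -0.2026, 0.0412]
eef_rot: [2.359, -0.001, -1.083]
force: [0.2, 0.3, 0.4]
grip_width: 0.094
```

```bash
python3 need.py 28 45 .4695 -.2025 .038; python3 - <<'E'
from h import *
cv2.imwrite("pics/w2.png",ctrl.camera("wrist")[:,:,::-1])
E
```

```text
q [-0.231  0.791  1.379 -0.484  1.608  0.996] ee [ 0.4707 -0.2026  0.0412] F [0.2 0.3 0.4]
turn deg [-0.15  0.01 -0.09] shift cm (tool now) [-0.06 -0.15  2.17]
```

View pics/w2.png

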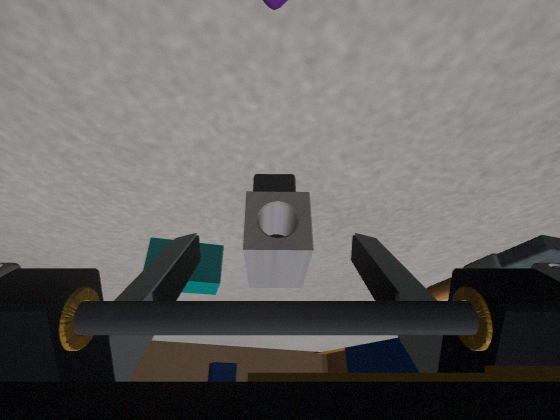

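Wrist view: hole at (277,219) faces the camera, the block is centred between the fingers (200 and 352 inner edges), and the turquoise decoy lies well behind the left finger. Advancing and closing.

Emit:
{"op": "play_rows", "data": {"series": [[0,0,0,0,-0.1,1.1,9.4],[0,0,0,0,0,1.1,9.4],[0,0,0,0,0,0,4],[0,0,0,0,0,0,3],[0,0,0,0,0,0,2.5]], "squeeze": 30}}

```text
time_s: 10.9
ee_pos: [0.457, -0.2094, 0.0239]
eef_rot: [2.356, -0.0, -1.083]
force: [-0.3, 0.4, 0.6]
grip_width: 0.0734
```

Emit:
{"op": "play_rows", "data": {"series": [[0,0,0,0,0,0,2.5],[0,0,0,0,0,0,2.5],[0,0,0,0,0,0,2.5],[0,0,0,0,0,0,2.5],[0,0,0,0,0,0,2.5]]}}

```text
time_s: 11.4
ee_pos: [0.4569, -0.2094, 0.0238]
eef_rot: [2.356, -0.0, -1.083]
force: [1.0, 0.2, -0.7]
grip_width: 0.0358
```

Emit:
{"op": "play_rows", "data": {"series": [[0,0,0,0,0,0,2],[0,0,0,0,0,0,2],[0,0,0,0,0,0,2]]}}

```text
time_s: 11.7
ee_pos: [0.4569, -0.2094, 0.0238]
eef_rot: [2.356, -0.0, -1.083]
force: [1.4, -0.2, 0.3]
grip_width: 0.0357
```

Emit:
{"op": "play_rows", "data": {"series": [[0,0,0,0,0.5,-0.5,2],[0,0,0,0,1.5,-1.5,2],[0,0,0,0,2.5,-2.5,2],[0,0,0,0,2.5,-2.5,2],[0,0,0,0,2.5,-2.5,2]], "squeeze": 40}}

```text
time_s: 12.2
ee_pos: [0.4565, -0.2092, 0.1598]
eef_rot: [2.356, 0.0, -1.083]
force: [0.4, -0.4, -2.2]
grip_width: 0.0356
```

Emit:
{"op": "play_rows", "data": {"series": [[0,0,0,0,2.5,-2.5,2],[0,0,0,0,1,-1,2],[7.5,0,0,0,0,0,2],[7.5,0,0,0,0,0,2],[7.5,0,0,0,0,0,2]]}}

```text
time_s: 12.7
ee_pos: [0.457, -0.209, 0.2071]
eef_rot: [2.754, 0.0, -1.083]
force: [-0.1, -0.3, -2.3]
grip_width: 0.0357
```

Emit:
{"op": "play_rows", "data": {"series": [[7.5,0,0,0,0,0,2],[7.5,0,0,0,0,0,2],[7.5,0,0,0,0,0,2],[7.5,0,0,0,0,0,2],[7.5,0,0,0,0,0,2]]}}

```text
time_s: 13.2
ee_pos: [0.4566, -0.2094, 0.2075]
eef_rot: [-2.875, -0.001, -1.084]
force: [-0.0, -0.1, -2.4]
grip_width: 0.0358
```

Emit:
{"op": "play_rows", "data": {"series": [[7.5,0,0,0,0,0,2],[7.5,0,0,0,0,0,2],[7.5,0,0,0,0,0,2],[7.5,0,0,0,0,0,2],[0,0,0,0,0,0,2]]}}

```text
time_s: 13.7
ee_pos: [0.4552, -0.2095, 0.2053]
eef_rot: [-2.355, 0.005, -1.086]
force: [-0.3, 0.0, -2.1]
grip_width: 0.036
```

```bash
python3 need.py 45 -45 .586 -.006 .15; python3 need.py 28 -45 .586 -.006 .15;  python3 - <<'E'
from h import *
s=ctrl.camera("scene")[:,:,::-1];w=ctrl.camera("wrist")[:,:,::-1]
u,v=map(int,proj("scene",ctrl.get_obs()["ee_pos"]))
cv2.imwrite("pics/s2.png",np.hstack([cv2.resize(s[v-80:v+80,u-80:u+80],(400,400)),cv2.resize(w,(400,300))[:, :].repeat(1,0) if 0 else cv2.copyMakeBorder(cv2.resize(w,(400,300)),0,100,0,0,0)]))
E
```

```text
q [-0.897  0.088  1.974  0.892  1.107 -0.242] ee [ 0.4552 -0.2095  0.2053] F [-0.3  0.  -2.1]
turn deg [ -0.11 -11.99 -12.36] shift cm (tool now) [-12.27 -10.87  20.69]
q [-0.897  0.088  1.974  0.892  1.107 -0.242] ee [ 0.4552 -0.2095  0.2053] F [-0.3  0.  -2.1]
turn deg [-0.07  0.04 -0.35] shift cm (tool now) [-11.88 -10.91  20.74]
```

View pics/s2.png

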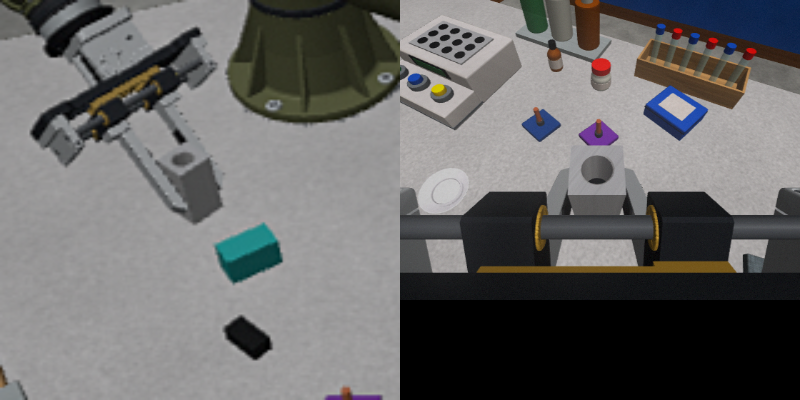

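Hole is up (scene crop: hole visible on top at (185,158); wrist: at (597,170)) and the blue base with copper pin is at about (540,122), purple decoy at (598,132). Measuring the pin from this view.

```bash
python3 - <<'E'
from h import *
p=ctrl.camera_params("wrist");w=np.ascontiguousarray(ctrl.camera("wrist")[:,:,::-1])
roi=(165,140,225,200)
c,a,r=blob(w,[105,100,40],[125,255,255],roi);print("base",c,a,plane("wrist",*c,.012,p))
h=cv2.cvtColor(w[roi[1]:roi[3],roi[0]:roi[2]],cv2.COLOR_BGR2HSV);m=cv2.inRange(h,np.array([0,60,40]),np.array([22,255,255]))
n,l,s,cc=cv2.connectedComponentsWithStats(m);i=1+np.argmax(s[1:,4]);ys,xs=np.where(l==i)
print(s[i]);t=ys.min();u=xs[ys<=t+4].mean()+roi[0];print("tip",u,t+roi[1]+2.5,plane("wrist",u,t+roi[1]+2.5,.057,p))
hw,dn=w[:,:,0],0
cnt=cv2.findContours(cv2.inRange(cv2.cvtColor(w[roi[1]:roi[3],roi[0]:roi[2]],cv2.COLOR_BGR2HSV),np.array([105,100,40]),np.array([125,255,255])),0,2)[0]
cn=max(cnt,key=cv2.contourArea)[:,0]+[roi[0],roi[1]]
P=np.array([plane("wrist",*x,.012,p)[:2] for x in cn],np.float32);print("base rect",cv2.minAreaRect(P))
print("proj est", proj("wrist",[.586,-.006,.057],p))
E
```

```text
base [197.5880829  176.13557858] 1158 [ 0.58021176 -0.01131969  0.012     ]
[ 21  10  13  21 136]
tip 189.5 152.5 [ 0.58522032 -0.00605155  0.057     ]
base rect ((0.5826945900917053, -0.009261831641197205), (0.06327621638774872, 0.05972575768828392), 73.8787612915039)
proj est [189.80391545 152.10678334]
```

Emit:
{"op": "play_rows", "data": {"series": [[0,0,0,-1.5,-1.35,2.6,2],[0,0,0,-1.5,-1.35,2.6,2],[0,0,0,-1.5,-1.35,2.6,2],[0,0,0,-1.5,-1.35,2.6,2],[0,0,0,0,0,0,2]]}}

```text
time_s: 14.35
ee_pos: [0.5284, -0.1004, 0.1718]
eef_rot: [-2.358, 0.0, -1.078]
force: [0.9, 0.5, -2.5]
grip_width: 0.0359
```

Emit:
{"op": "play_rows", "data": {"series": [[0,0,0,-1.5,-1.35,2.6,2],[0,0,0,-1.5,-1.35,2.6,2],[0,0,0,-1.5,-1.35,2.6,2],[0,0,0,-1.4,-1.35,2.5,2],[0,0,0,0,0,0,2]]}}

```text
time_s: 14.85
ee_pos: [0.5988, 0.0032, 0.1374]
eef_rot: [-2.357, -0.0, -1.078]
force: [0.6, -0.5, -2.3]
grip_width: 0.0357
```

```bash
python3 need.py 28 -45 .586 -.006 .11; python3 need.py 28 -45 .586 -.006 .086; python3 - <<'E'
from h import *
s=ctrl.camera("scene")[:,:,::-1];cv2.imwrite("pics/s3.png",cv2.resize(s[150:270,190:350],(800,600)))
E
```

```text
q [-0.283  0.252  1.968  1.089  0.592 -0.044] ee [0.5988 0.0032 0.1374] F [ 0.6 -0.5 -2.3]
turn deg [0.05 0.15 0.15] shift cm (tool now) [0.21 3.03 2.72]
q [-0.283  0.252  1.968  1.089  0.592 -0.044] ee [0.5988 0.0032 0.1374] F [ 0.6 -0.5 -2.3]
turn deg [0.05 0.15 0.15] shift cm (tool now) [0.21 4.73 4.41]
```

View pics/s3.png

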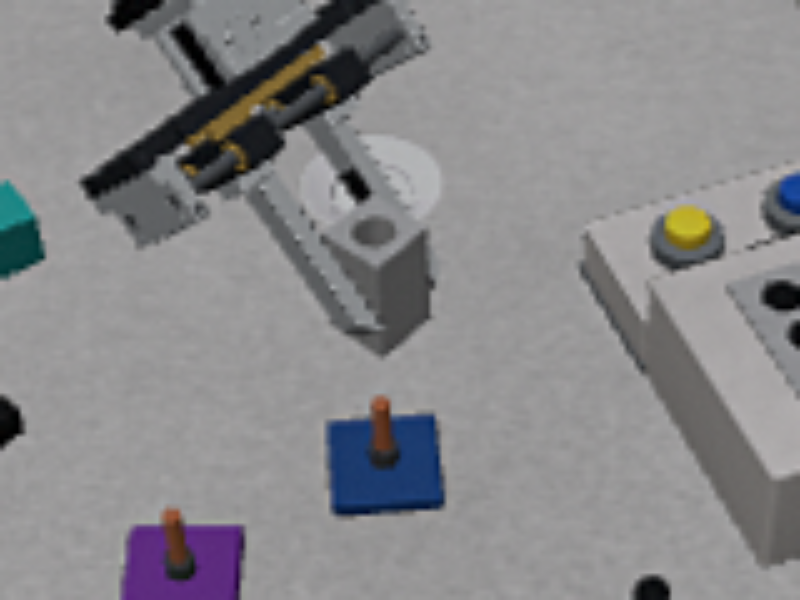

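The block hangs hole-up directly over the blue base's copper pin (pin tip at (381,400) in the crop), with no other contact. Descending.

Emit:
{"op": "play_rows", "data": {"series": [[0,0,0,0.2,1.4,1.4,2],[0,0,0,0,1.4,1.4,2],[0,0,0,0,1,0.9,2],[0,0,0,0,0.5,0.4,2],[0,0,0,0,0,0,2]]}}

```text
time_s: 15.4
ee_pos: [0.5974, -0.0028, 0.0782]
eef_rot: [-2.357, 0.0, -1.083]
force: [-0.1, -0.5, -1.9]
grip_width: 0.0359
```

Emit:
{"op": "play_rows", "data": {"series": [[0,0,0,0,0.15,0.15,2],[0,0,0,0,0.15,0.15,2],[0,0,0,0,0,0,2],[0,0,0,0,0,0,2]]}}

```text
time_s: 15.8
ee_pos: [0.5978, -0.0024, 0.0745]
eef_rot: [-2.356, -0.001, -1.083]
force: [0.9, -0.7, -0.9]
grip_width: 0.0361
```

```bash
python3 need.py 28 -45 .586 -.006 .084
```

```text
q [-0.295  0.375  1.999  1.315  0.542 -0.317] ee [ 0.5978 -0.0024  0.0745] F [ 0.9 -0.7 -0.9]
turn deg [-0.04 -0.06 -0.01] shift cm (tool now) [-0.24  0.19  0.36]
```

Contact of about 1.4 N is building; pushing ~5 mm more.

Emit:
{"op": "play_rows", "data": {"series": [[0,0,0,0,0.1,0.15,2],[0,0,0,0,0.15,0.15,2],[0,0,0,0,0.15,0.1,2],[0,0,0,0,0,0,2],[0,0,0,0,0,0,2]]}}

```text
time_s: 16.3
ee_pos: [0.5977, -0.0023, 0.0686]
eef_rot: [-2.356, -0.0, -1.083]
force: [1.9, 0.2, 0.9]
grip_width: 0.0357
```

Emit:
{"op": "play_rows", "data": {"series": [[0,0,0,0,0,0,2],[0,0,0,0,0,0,2]]}}

```text
time_s: 16.5
ee_pos: [0.5976, -0.0023, 0.0685]
eef_rot: [-2.356, -0.0, -1.083]
force: [2.4, 0.1, 1.5]
grip_width: 0.0359
```

```bash
python3 need.py 28 -45 .586 -.006 .084;python3 - <<'E'
from h import *
s=ctrl.camera("scene")[:,:,::-1];cv2.imwrite("pics/s4.png",cv2.resize(s[150:270,190:350],(800,600)))
E
```

```text
q [-0.295  0.387  2.     1.338  0.538 -0.343] ee [ 0.5976 -0.0023  0.0685] F [2.4 0.1 1.5]
turn deg [-0.02 -0.04 -0.02] shift cm (tool now) [-0.22 -0.25 -0.06]
```

View pics/s4.png

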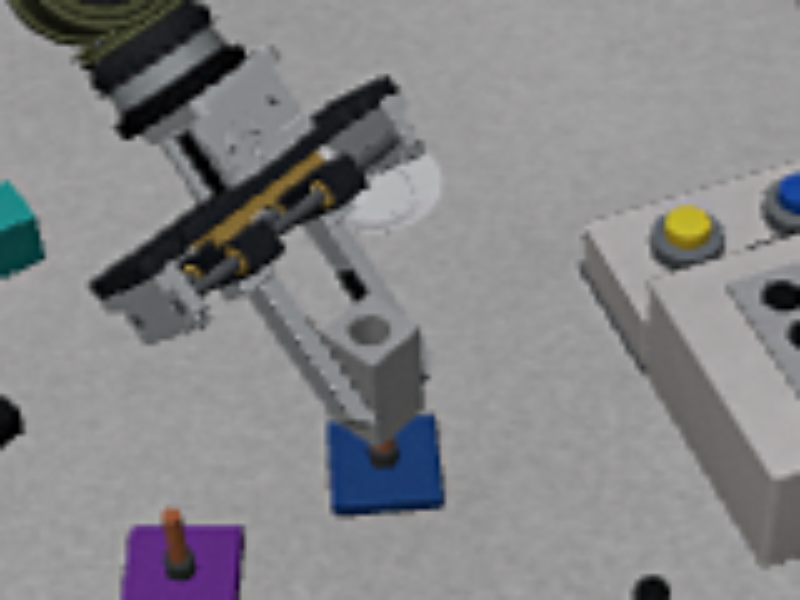

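The pin takes ~3.8 N and has gone down about 6 mm under the closed end (crop (384,450)), with the hole still up. Lifting straight up.

Emit:
{"op": "play_rows", "data": {"series": [[0,0,0,0,-0.7,-0.7,2],[0,0,0,0,-1.4,-1.4,2],[0,0,0,0,-2,-2,2],[0,0,0,0,-2,-2,2],[0,0,0,0,-2,-2,2]]}}

```text
time_s: 17.05
ee_pos: [0.5967, -0.0021, 0.183]
eef_rot: [-2.358, 0.001, -1.083]
force: [-0.4, -0.4, -2.2]
grip_width: 0.0356
```

Emit:
{"op": "play_rows", "data": {"series": [[0,0,0,0,-1.5,-1.5,2],[0,0,0,0,-0.7,-0.7,2],[0,0,0,0,0,0,2],[0,0,0,0,0,0,2],[0,0,0,0,0,0,2]]}}

```text
time_s: 17.55
ee_pos: [0.597, -0.0021, 0.2124]
eef_rot: [-2.358, 0.002, -1.083]
force: [0.3, -0.3, -2.1]
grip_width: 0.0356
```

```bash
python3 need.py 28 -45 .586 -.006 .23;python3 - <<'E'
from h import *
o=ctrl.get_obs();print(o["grip_width"],abs(o["joint_vel"]).max())
s=ctrl.camera("scene")[:,:,::-1];cv2.imwrite("pics/s5.png",cv2.resize(s[80:320,150:470],(800,600)))
E
```

```text
q [-0.295  0.131  1.906  0.885  0.7    0.206] ee [ 0.597  -0.0021  0.2124] F [ 0.3 -0.3 -2.1]
turn deg [ 0.1   0.04 -0.09] shift cm (tool now) [-0.18 -0.43 -0.18]
0.03557942704720479 0.00615138520849436
```

View pics/s5.png

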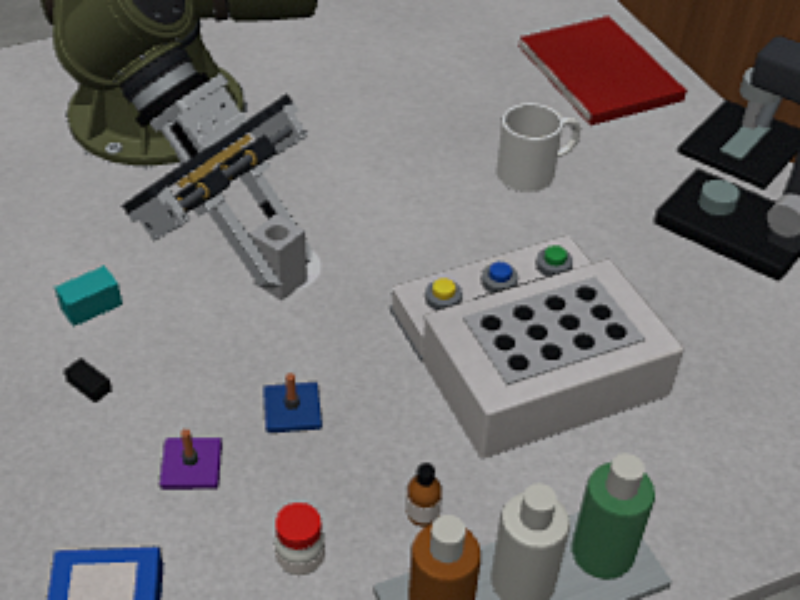

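The block is held upright with the hole up at (277,235). The pin at (291,385) and all the keys are up again, and the other things are where they were. Handing in.

```bash
python3 -c "
from station import ctrl
print(ctrl.hand_in())"
```

```text
the job is handed in; nothing more can be done
None
```

The job is done and handed in at about 17.6 s of the 58 s; `hand_in` gave no verdict.

- **Keys:** I pressed yellow, then blue, then green, each down to its hard stop at about 17–34 N and fully released before the next. The last picture shows all three up.
- **Feel check:** I gripped the block across its sides with the tool tilted 45° and turned it hole-up. Its closed end pushed the blue-based copper pin down about 6 mm (estimated from tool height) against about 3.8 N, so that end is closed.
- **Finish:** The block is held hole-up with its lower end about 19 cm above the table, and the tool sits within about 0.2° of its intended angle. The fingers are 35.6 mm apart, the arm is almost still, and the outside force matches the block's weight alone.
- **Last picture:** The pin was back up, and the visible bystanders, the turquoise block and the purple-based pin looked unmoved. The petri dish was mostly hidden behind the block, and the lens brush was out of the frame.

One check disagreed: my estimate of the arm's link lengths was off by about 3 cm in position. I used it only to pick a tilt within the joint ranges; the moves relied on the measured tool pose.

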